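Open a specimen jar in its drawer and hold the cap over it

ROBOT

A 6-joint arm with a two-finger parallel gripper is mounted at the origin on a cart in front of the work surface, level with it; the furniture and walls round the work are solid. World frame = base frame: x ahead of the robot, y to its left, z up, the work surface at z = 0. Lengths are in mm, angles in degrees, forces in N, time in s.
With the tool pointing down it reaches from about 300 to 850 mm from the base axis. Payload 4.2 kg.
Tool frame: the origin (TCP) lies between the finger pads; the fingertips stand 14 mm ahead of it and the grasp point (between the pads) lies 5 mm behind it; z points along the fingers, y is the line along which they close (so a half turn about z gives the same grasp; the last joint's range is limited). The gripper opens to 91 mm and grips with 3 to 60 N. Pads are 32 mm wide; open, the fingers measure 118 mm over their backs; the gripper's body (76 mm by 178 mm) begins 60 mm behind the grasp point.
Start: joints at [-76.49, 18.312, 89.639, -0, 72.044, -1.146], TCP at [145.488, -556.305, 227.976] pointing down, gripper open.
Joint ranges: [-177.97, 177.97], [-48.28, 115.42], [12.27, 149.76], [-77.06, 257.06], [2.81, 150.46], [-146.56, 146.56]. Speed limits (degrees/s): [147.25, 147.25, 180, 180, 180, 180].

INTERFACE

Orientations are given as [roll, pitch, yaw] about the fixed x, y, z axes, in that order (R = Rz(yaw) Ry(pitch) Rx(roll)).
In Python, from workcell import * gives the robot as it stands. The module is installed in compiled form; this text tells all that it offers.
- The arm moves only by the tool send_rows, never from a script. Its argument "deltas" is a list of rows, each a list of 2 entries, a list of its own where there are three numbers: the shift along the tool's x, y, z normalised to -1 to 1, where 1 is 0.5 m, then the turn, a rotation vector about the tool's x, y, z normalised to -1 to 1, where 1 is 0.5 rad. A call has 1 to 10 rows; each row shifts and turns the commanded pose from where the row before left it, along the tool's axes as they then stand; what a row does not reach is not made up. A row lasts 1/10 s, in which the tool goes at most 50 mm and 8.59 degrees, less where a joint would pass 70% of its speed; a pose out of reach is approached as far as the arm can. A call with a number of a shift or a turn outside -1 to 1 is refused whole. A call with a gripper value outside its range is refused whole. "grip" is the closure, from 0 (fully open) to 1 (shut), set as the call begins (left out, the last holds). The fingers move at their own pace and stop on an object; "grip_force" is the grip in N (left out, the last holds). Time passes only in rows, so rows that do not move let the fingers close. It gives the time, the measured TCP pose, the force, the opening and the grip force at its end, in the units of the state.
- state(): the state, without advancing time (a new reading comes with each control period).
- grab_frame(name): name is "scene" or "side" or "wrist"; returns the picture (400x640x3 uint8, red, green, blue); there is no depth.
- calibration(name): a dict with "mtx" (3x3 intrinsics, pixels), "R" (3x3) and "t" (3): a world point X has camera coordinates R X + t. Camera axes: x right, y down, z forward; pixel columns grow to the right and rows downward; lengths in mm; the calibration is good to about 2 mm. A picture is of the moment at which its call begins: read the wrist's pose just before it. calibration takes no time and is no camera call; for the wrist camera it gives the pose at the moment of the call.
- job_done(): hands the job in; it is judged then, once.
Trained networks look in the newest picture that a camera, given by its name, has taken for a name from the list of things; names that differ only in an ending like _2 or _b are one class to them, and where a whole thing is asked for, a point or a joint stands for the part that bears it (a point fixed in the world has none). Each returns a list of dicts, best first, with "p" (0 to 1); they miss things now and then, are a little off and sometimes report something else, mostly with a low value. They report only what shows in the picture. A call takes as long as a camera call.
- trace(camera, label): "pixels" (400x640 bool, what is visible of it) and "bbox" ([left, top, width, height] in pixels, round what is visible of it).
The state is a dict: "time_s": time; "qpos": joint angles; "qvel": joint speeds; "effort": joint torques, N m; "ee_pos": TCP position; "ee_rot": TCP orientation; "force": force on the tool from outside, world axes, zero at the start; "torque": the same for the moment, N m; "gripper_width": finger opening in mm; "gripper_force": force on a finger pad.
Only numpy, scipy, OpenCV 4.12 (cv2) and the standard library are available. Lean on these libraries where they do the work, as an engineer would, in place of code of your own. Each camera call takes 0.05 s, during which the arm holds its last target. There are 200 camera calls.

TASK

Pull the drawer of the small grey desktop drawer unit fully open by its bar handle. Two square glass specimen jars stand braced in the drawer's foam insert: unscrew the tight red cap anticlockwise until its thread lets go, then lift it straight off and finish still holding it in the gripper, level, a couple of centimetres above the open jar's mouth and right over it. Leave the red-capped jar standing in its foam nest, do not lift or tip the blue-capped jar, and do not push the other things on the desk about.

Things in the scene. Friction and masses are not known exactly. Their poses are not given: they have to be found in the camera images.
- drawer_unit: Fixed desktop drawer unit, grey steel, 180 deep (x) x 236 wide (y) x 100 mm high, one drawer with a white front panel. Origin: centre of its underside, on the desk; its own -x axis points out of the front (to the robot), z up. The shell's front edge is at x = -90 mm in its frame. Two foam nests in the drawer at x = -25 (drawer shut), y = +55 and -55 mm; which jar is in which varies.
- drawer (a joint): Travel of the drawer in m: 0 shut (as at the start), 0.15 fully open at its stop, along the unit's -x axis. About 1.5 N of friction, stays where it is left. Side and back walls are low (tops 44 mm above the desk); the front panel's top is 91 mm above the desk, its inner face 65 mm in front of the jars' axes.
- drawer_handle (a point): Middle of the steel bar handle, a round bar 10 mm thick, 100 mm long along the unit's y axis with a post at each end, 66 mm above the desk (34 mm below the unit's top), 40 mm in front of the drawer's front panel (35 mm gap behind it for a finger). Moves with the drawer.
- red_jar: Loose square glass jar, 58 x 58 mm, flat shoulder 44 mm above its base, 0.3 kg, a black beetle inside; it bears the red cap. Origin: centre of its base, 14 mm above the desk; z up, x and y along the drawer unit's axes. Its square nest in black foam, 18 mm deep with 1.5 mm of play, keeps it from turning; only its weight keeps it down.
- red_jar_mouth (a point): Centre of that jar's mouth, at the rim, 64 mm above the jar's base. The neck is 29 mm wide (38 mm over its coarse thread). A sprung rubber ring on the rim presses the cap up with 7 to 12 N, so the cap takes up to 0.4 N m to turn; when the thread lets go, the ring holds it 2 mm above its screwed-on height.
- red_cap: Ribbed red screw cap, 50 mm across, 24 mm high, 30 g. Origin: centre of its lower edge, 47 mm above the jar's base when screwed on (top 85 mm above the desk); z up. Tight: its x axis within 0.15 rad of the jar's. Anticlockwise from above it rises up to 2 mm and lets go 1.0 rad past the jar's x axis; stop at 2.4 rad. 1.3 rad of turn always frees it. Lifted before that, it takes the jar along.
- blue_jar: The other loose square glass jar, same size and shape, blue cap (fixed). Origin: centre of its base. Leave alone; it rides along in the drawer.
- petri_dish1: Clear flat dish, 84 mm across, 10 mm high, on the desk to the left. Bystander. Origin: centre of its underside.
- dropper_bottle: Amber dropper bottle, 33 mm across, 100 mm high, standing at the left. Bystander. Origin: centre of its underside.
- label_cards: Stack of data labels, 40 x 57 x 10 mm, at the left. Bystander. Origin: centre of its underside.
- pinning_block: Stepped wooden block, 32 x 78 x 36 mm, at the left. Bystander. Origin: centre of its underside.
- forceps_fine: Fine steel forceps, 13 x 120 x 9 mm, at the left. Bystander. Origin: centre of its underside.

How it is judged:
By the outcome, as a careful person would: the job done as asked, in the order asked, and still so for the second after the job is handed in, while the arm keeps its last pose, push and grip.
It also fails if it takes over 51 s, if anything falls off the work surface, if the arm or the gripper's body presses on something with over 40 N, if the wrist force passes 120 N, or if a joint passes its speed limit or range.

## Working session

There is one attempt and no reset: what is moved stays moved. The work goes in short steps, Python scripts to look and compute and a tool call to move; the robot and the scene stay as the last step left them, time stands still between calls to the robot, and variables do not carry over. Pictures are saved under pics/ and viewed, at most 10 in all, crops included, and the job is handed in when it is done.

Besides the shell and the picture viewer there is one more tool, called after "Emit:" as a command line: name --argument value ..., lists and objects as JSON in quotes. send_rows: Moves the arm, as the interface text tells. Scaled input: -1 to 1 covers 0.5 m each way for a shift and 0.5 rad each way for a turn. Its arguments: {"type":"object","properties":{"deltas":{"type":"array","items":{"type":"array"}},"grip":{"type":"number"},"grip_force":{"type":"number"}},"required":["deltas"]}

```bash
mkdir -p pics
python3 - <<'E'
from workcell import *
import cv2,numpy as np
print(state())
ims=[]
for c in ["scene","side"]:
    im=grab_frame(c); cv2.imwrite(f"pics/{c}0.png",im[:,:,::-1]); ims.append(im)
    k=calibration(c); print(c,k)
    for l in ["drawer_unit","drawer_handle","red_cap","red_jar","blue_jar"]:
        r=trace(c,l)
        for d in r[:2]:
            ys,xs=np.nonzero(d["pixels"]); print(c,l,round(d["p"],2),d["bbox"],xs.mean().round(1),ys.mean().round(1))
print(calibration("wrist"))
E
```

```text
{'time_s': 0.0, 'qpos': array([-7.64893083e+01,  1.83501729e+01,  8.97062373e+01, -3.18074104e-03,
        7.20430152e+01, -1.14652979e+00]), 'qvel': array([ 0.02081945,  0.08277495, -0.01066058, -0.0549195 ,  0.00754473,
        0.03549958]), 'effort': array([ 6.32570282e-04, -4.12457299e+01, -2.31967592e+01,  7.29336147e-02,
        4.55738779e-02, -1.33284716e-04]), 'ee_pos': array([ 145.36215475, -555.82850122,  227.13611646]), 'ee_rot': array([-1.79900534e+02,  1.03404850e-03,  1.46582056e+01]), 'force': array([ 0.95400336, -0.0730617 ,  0.0905088 ]), 'torque': array([-0.0362613 , -0.04160566, -0.00705927]), 'gripper_force': 0.0, 'gripper_width': 90.97194449909306}
scene {'mtx': array([[402.79238064,   0.        , 316.09594642],
       [  0.        , 402.79238064, 197.91638067],
       [  0.        ,   0.        ,   1.        ]]), 'R': array([[ 0.71539191, -0.69848242, -0.01835014],
       [-0.36579464, -0.35201581, -0.86155624],
       [ 0.59532235,  0.62306274, -0.50733039]]), 't': array([-374.55494394,  328.94706966,  548.93278055])}
scene drawer_unit 0.77 [367.9, 179.4, 156.
[... 413 characters left out ...]
  0.00515189],
       [-0.27096995, -0.45366657, -0.84897699],
       [ 0.44369053,  0.72382815, -0.5284047 ]]), 't': array([-484.21572922,  270.7003401 ,  533.82631501])}
side drawer_handle 0.93 [359.5, 219.4, 96.6, 117.4] 406.1 278.3
side red_jar 0.4 [396.8, 245.3, 11.5, 10.9] 402.0 250.5
{'mtx': array([[286.09561446,   0.        , 321.80446851],
       [  0.        , 286.09561446, 202.57146284],
       [  0.        ,   0.        ,   1.        ]]), 'R': array([[ 2.52330987e-01, -9.67640892e-01,  4.21287317e-04],
       [-9.28959202e-01, -2.42122077e-01,  2.80020892e-01],
       [-2.70857663e-01, -7.10493068e-02, -9.59993814e-01]]), 't': array([-574.11898909,  -31.20678688,  390.46317443])}
```

View pics/scene0.png

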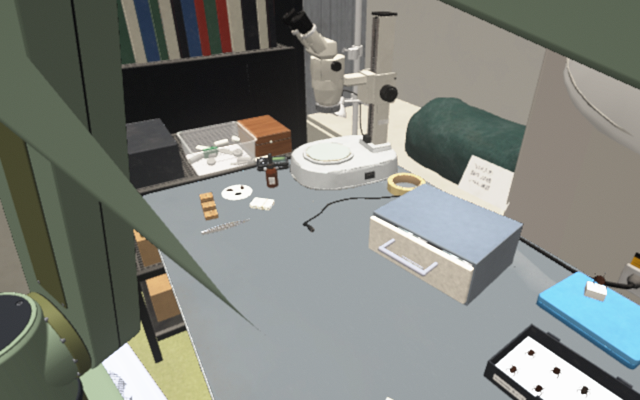

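View pics/side0.png

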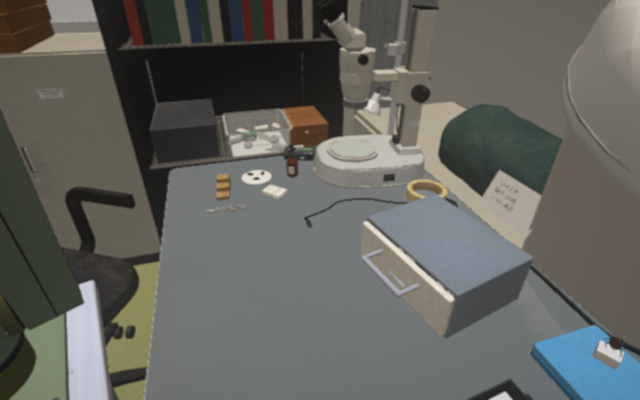

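The scene view shows the unit's box top at about (370,219), (408,189), (520,229), (468,270), with the handle at (408,258). The side view shows it at (367,213), (437,196), (532,262), (452,299), handle (388,275). I'll fit the pose next.

```bash
cat > h.py <<'E'
from workcell import *
import numpy as np, cv2
from scipy.optimize import least_squares
from scipy.spatial.transform import Rotation as Ro
def proj(k,X):
    c=np.asarray(X)@k["R"].T+k["t"]; p=c@k["mtx"].T; return p[:,:2]/p[:,2:]
def unit(p,X):
    c,s=np.cos(p[2]),np.sin(p[2]); X=np.asarray(X,float)
    return np.c_[p[0]+c*X[:,0]-s*X[:,1],p[1]+s*X[:,0]+c*X[:,1],X[:,2]]
def delta(pos,yaw):  # report shift in tool axes, m/0.5 units, and yaw error deg
    s=state(); R=Ro.from_euler("xyz",s["ee_rot"],degrees=True).as_matrix()
    Rt=Ro.from_euler("xyz",[180,0,yaw],degrees=True).as_matrix()
    print("shift units",(R.T@(np.asarray(pos)-s["ee_pos"])/500).round(4),"rotvec units",(Ro.from_matrix(R.T@Rt).as_rotvec()/.5).round(4))
E
python3 - <<'E'
from h import *
box=[[-90,118,100],[90,118,100],[90,-118,100],[-90,-118,100],[-90,118,2],[-90,-118,2]]
obs={"scene":[(370,219),(408,189),(520,229),(468,270),(370,247),(467,294)],"side":[(367,213),(437,196),(532,262),(452,299),(361,250),(445,334)]}
K={c:calibration(c) for c in obs}
f=lambda p:np.concatenate([(proj(K[c],unit(p,box))-obs[c]).ravel() for c in obs])
best=min((least_squares(f,[600,-200,a],loss="soft_l1",x_scale=[100,100,.1]) for a in (-.5,0,.5)),key=lambda r:r.cost)
p=best.x;print(p[:2],np.degrees(p[2]),best.cost);print(f(p).reshape(2,-1,2).round(1).tolist())
h=unit(p,[[-135,0,66],[-130,0,66]]);print(h)
for c in K: print(c,proj(K[c],unit(p,[[-135,50,66],[-135,-50,66]])))
E
```

```text
[ 717.86334187 -176.17723909] -4.567117809732371 74.12495165380969
[[[1.2, -7.9], [16.5, -5.1], [3.6, -2.0], [4.1, -3.4], [-1.1, 1.3], [-4.4, 14.1]], [[-2.0, 2.1], [-1.1, -2.1], [1.1, -1.8], [-0.6, -2.3], [0.8, 3.4], [-5.2, 5.4]]]
[[ 583.29200188 -165.42761336   66.        ]
 [ 588.27612558 -165.82574765   66.        ]]
scene [[379.63452345 247.66615314]
 [420.94272893 273.32416344]]
side [[363.03816374 255.73154379]
 [396.20697424 292.43720193]]
```

Run:
```python
import cv2,numpy as np
a=cv2.imread("pics/scene0.png")[170:320,350:540];b=cv2.imread("pics/side0.png")[185:345,350:540]
a=cv2.copyMakeBorder(a,0,10,0,0,cv2.BORDER_CONSTANT)
o=np.hstack([cv2.resize(x,None,fx=2.1,fy=3.6,interpolation=cv2.INTER_CUBIC) for x in (a,b)]);cv2.imwrite("pics/z.png",o);print(o.shape)
```

```text
(576, 798, 3)
```

View pics/z.png

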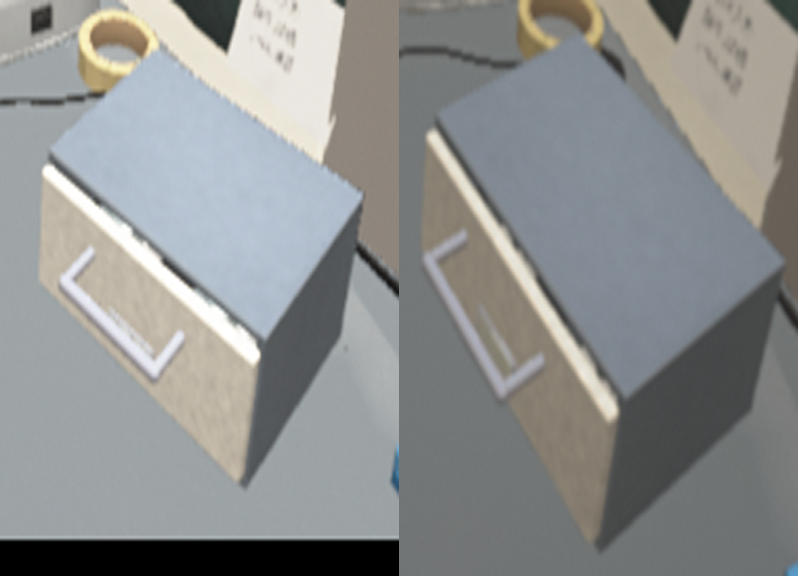

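The zoom resolves the shell's top corners, separate from the white front panel, and the handle bar's two ends in both views. Refit with those.

Run:
```python
from h import *
box=[[-90,118,100],[90,118,100],[90,-118,100],[-90,-118,100],[90,-118,0],[-135,50,66],[-135,-50,66]]
z={"scene":[(50,155),(158,50),(361,195),(265,342),(342,333),(63,284),(155,375)],"side":[(437,120),(585,37),(783,265),(625,400),(752,408),(428,260),(502,394)]}
obs={"scene":[(350+u/2.1,170+v/3.6) for u,v in z["scene"]],"side":[(350+(u-399)/2.1,185+v/3.6) for u,v in z["side"]]}
K={c:calibration(c) for c in obs}
f=lambda p:np.concatenate([(proj(K[c],unit(p,np.array(box)+np.r_[[[0,0,0]]*5,[[p[3],0,0]]*2]))-obs[c]).ravel() for c in obs])
r=min((least_squares(f,[700,-200,a,0],loss="soft_l1",x_scale=[100,100,.1,10]) for a in (-.5,0,.5)),key=lambda r:r.cost)
p=r.x;print(p,np.degrees(p[2]),r.cost);print(f(p).reshape(2,-1,2).round(1).tolist())
h=unit(p,[[-135+p[3],0,66]])[0];print(h)
yaw=90+np.degrees(p[2])
print("reddish/jars open",unit(p,[[-175,55,0],[-175,-55,0]]))
for y in (yaw,yaw-180): print(y); delta([h[0],h[1],200],y)
```

```text
[ 7.23575849e+02 -1.76928182e+02 -4.93153930e-02 -5.67591870e+00] -2.8255638849466465 14.219924109253645
[[[-0.9, -1.7], [-1.0, -0.7], [2.8, 0.5], [0.5, 0.1], [0.1, 1.7], [0.9, 0.1], [-0.2, 0.0]], [[-1.3, -2.7], [-2.6, -2.2], [2.7, -1.0], [-0.0, -0.2], [0.3, 1.1], [-0.1, 0.2], [-0.3, -0.5]]]
[ 583.07095778 -169.99350583   66.        ]
reddish/jars open [[ 551.49985359 -113.36835296    0.        ]
 [ 546.0773589  -223.23461963    0.        ]]
87.17443611505335
shift units [ 1.0422 -0.526   0.0559] rotvec units [ 2.0000e-04  1.0000e-04 -2.5314e+00]
-92.82556388494665
shift units [ 1.0422 -0.526   0.0559] rotvec units [ 1.0000e-04 -2.0000e-04  3.7518e+00]
```

Emit:
send_rows --deltas '[[[0.085, -0.043, 0], [0, 0, 0]], [[0.085, -0.043, 0], [0, 0, 0]], [[0.085, -0.043, 0], [0, 0, 0]], [[0.085, -0.043, 0], [0, 0, 0]], [[0.085, -0.043, 0], [0, 0, 0]], [[0.085, -0.043, 0], [0, 0, 0]], [[0.085, -0.043, 0], [0, 0, 0]], [[0.085, -0.043, 0], [0, 0, 0]], [[0.085, -0.043, 0], [0, 0, 0]], [[0.085, -0.043, 0], [0, 0, 0]]]' --grip 0.6

```text
time_s: 1.6
ee_pos: [503.6, -239.3, 228.2]
ee_rot: [180.0, -0.0, 14.7]
force: [0.9, -0.3, -1.0]
gripper_width: 36.7
gripper_force: 0.0
```

Emit:
send_rows --deltas '[[[0, 0, 0], [0, 0, -0.25]], [[0, 0, 0], [0, 0, -0.25]], [[0, 0, 0], [0, 0, -0.25]], [[0, 0, 0], [0, 0, -0.25]], [[0, 0, 0], [0, 0, -0.25]], [[0, 0, 0], [0, 0, -0.25]], [[0, 0, 0], [0, 0, -0.25]], [[0, 0, 0], [0, 0, -0.25]], [[0, 0, 0], [0, 0, -0.25]], [[0, 0, 0], [0, 0, -0.28]]]'

```text
time_s: 2.6
ee_pos: [502.3, -240.7, 228.0]
ee_rot: [180.0, 0.0, 87.5]
force: [-0.6, 0.9, -0.3]
gripper_width: 36.5
gripper_force: 0.0
```

Run:
```python
from h import *
s=state();print(s["time_s"],s["ee_pos"],s["ee_rot"],s["gripper_width"])
k=calibration("wrist");im=grab_frame("wrist")
p=[723.6,-176.9,-.0493]
for d in trace("wrist","drawer_handle")[:2]:
    m=d["pixels"];ys,xs=np.nonzero(m);print(d["p"],d["bbox"],xs.mean(),ys.mean())
q=proj(k,unit(p,[[-140.7,50,66],[-140.7,-50,66],[-90,118,100],[-90,-118,100]]));print(q.round(1))
o=im[:,:,::-1].copy()
for a in q: cv2.circle(o,tuple(int(v) for v in a),3,(0,0,255),1)
cv2.imwrite("pics/w1.png",o)
delta([583,-170,200],87.2)
```

```text
2.6 [ 502.25733314 -240.74550165  228.01399922] [1.79993856e+02 7.09812099e-03 8.74538417e+01] 36.481742667553526
0.77 [387.5, 0.0, 78.1, 233.9] 431.246835443038 110.77327480604329
[[398.4  74. ]
 [391.3 170.8]
 [475.3 -19.5]
 [441.3 239.3]]
shift units [0.1495 0.1542 0.056 ] rotvec units [ 0.0002  0.0003 -0.0028]
```

View pics/w1.png

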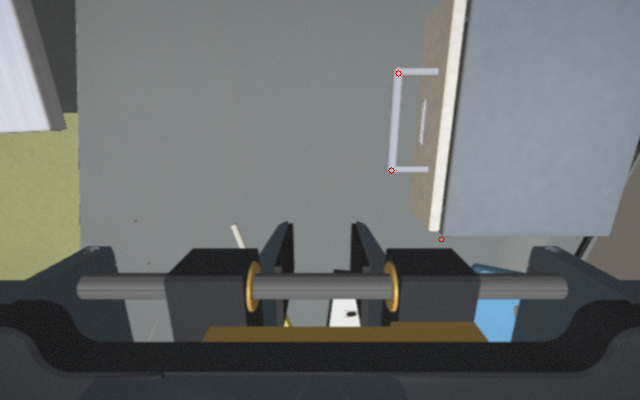

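The wrist view confirms it: the predicted bar ends land on the bar's corners at (398,74) and (391,170). Next I move over the bar and descend.

Emit:
send_rows --deltas '[[[0.05, 0.0514, 0.01], [0, 0, 0]], [[0.05, 0.0514, 0.01], [0, 0, 0]], [[0.05, 0.0514, 0.01], [0, 0, 0]], [[0, 0, 0.026], [0, 0, 0]], [[0, 0, 0], [0, 0, 0]], [[0, 0, 0], [0, 0, 0]]]'

```text
time_s: 3.3
ee_pos: [582.2, -170.1, 199.6]
ee_rot: [-179.9, 0.0, 87.0]
force: [-0.2, -0.7, -0.6]
gripper_width: 36.7
gripper_force: 0.0
```

Emit:
send_rows --deltas '[[[0, 0, 0.05], [0, 0, 0]], [[0, 0, 0.05], [0, 0, 0]], [[0, 0, 0.05], [0, 0, 0]], [[0, 0, 0.05], [0, 0, 0]], [[0, 0, 0.04], [0, 0, 0]], [[0, 0, 0.036], [0, 0, 0]], [[0, 0, 0], [0, 0, 0]], [[0, 0, 0], [0, 0, 0]]]'

```text
time_s: 4.1
ee_pos: [583.0, -170.6, 62.8]
ee_rot: [180.0, 0.0, 87.0]
force: [1.0, -0.6, -0.7]
gripper_width: 36.2
gripper_force: 0.0
```

Emit:
send_rows --deltas '[[[0, 0, 0], [0, 0, 0]], [[0, 0, 0], [0, 0, 0]], [[0, 0, 0], [0, 0, 0]], [[0, 0, 0], [0, 0, 0]], [[0, 0, 0], [0, 0, 0]]]' --grip 1.0 --grip_force 20

```text
time_s: 4.6
ee_pos: [583.1, -169.8, 62.6]
ee_rot: [180.0, 0.0, 87.2]
force: [-0.7, 0.0, 4.1]
gripper_width: 9.3
gripper_force: 20.0
```

Emit:
send_rows --deltas '[[[0, -0.015, 0], [0, 0, 0]], [[0, -0.03, 0], [0, 0, 0]], [[0, -0.035, 0], [0, 0, 0]], [[0, -0.035, 0], [0, 0, 0]], [[0, -0.035, 0], [0, 0, 0]], [[0, -0.035, 0], [0, 0, 0]], [[0, -0.035, 0], [0, 0, 0]], [[0, -0.035, 0], [0, 0, 0]], [[0, -0.025, 0], [0, 0, 0]], [[0, -0.015, 0], [0, 0, 0]]]'

```text
time_s: 5.6
ee_pos: [435.5, -163.3, 62.6]
ee_rot: [179.9, 0.1, 87.2]
force: [2.4, -3.8, 2.6]
gripper_width: 9.2
gripper_force: 20.0
```

Emit:
send_rows --deltas '[[[0, -0.004, 0], [0, 0, 0]], [[0, -0.004, 0], [0, 0, 0]], [[0, 0, 0], [0, 0, 0]]]'

```text
time_s: 5.9
ee_pos: [433.2, -163.2, 62.6]
ee_rot: [179.8, 0.1, 87.1]
force: [2.9, -5.0, 2.3]
gripper_width: 9.2
gripper_force: 20.0
```

Emit:
send_rows --deltas '[[[0, -0.003, 0], [0, 0, 0]], [[0, -0.003, 0], [0, 0, 0]], [[0, 0, 0], [0, 0, 0]]]'

```text
time_s: 6.2
ee_pos: [433.2, -163.2, 62.6]
ee_rot: [179.4, 0.1, 87.1]
force: [9.3, -2.4, -4.2]
gripper_width: 9.4
gripper_force: 20.0
```

At the stop (the force rises while the position stays put). I release, rise, and back off towards the robot to look.

Emit:
send_rows --deltas '[[[0, 0.005, 0], [0, 0, 0]], [[0, 0, 0], [0, 0, 0]], [[0, 0, 0], [0, 0, 0]], [[0, 0, 0], [0, 0, 0]]]' --grip 0.6

```text
time_s: 6.6
ee_pos: [430.3, -161.7, 61.6]
ee_rot: [-179.9, -0.0, 87.1]
force: [0.5, 0.3, 0.6]
gripper_width: 35.9
gripper_force: 0.0
```

Emit:
send_rows --deltas '[[[0, 0, -0.06], [0, 0, 0]], [[0, 0, -0.08], [0, 0, 0]], [[0, 0, -0.08], [0, 0, 0]], [[0, 0, -0.08], [0, 0, 0]], [[-0.08, 0, 0], [0, 0, 0]], [[-0.08, 0.04, 0], [0, 0, 0]], [[0, 0.06, 0], [0, 0, 0]], [[0, 0, 0], [0, 0, 0]], [[0, 0, 0], [0, 0, 0]]]' --grip 0.0

```text
time_s: 7.5
ee_pos: [476.5, -244.1, 211.2]
ee_rot: [-179.9, -0.1, 87.1]
force: [-0.8, 0.0, -0.5]
gripper_width: 91.3
gripper_force: 0.0
```

Run:
```python
from h import *
s=state();print(s["time_s"],s["ee_pos"],s["ee_rot"],s["gripper_width"])
k=calibration("wrist");im=grab_frame("wrist")
p=[723.6,-176.9,-.0493]
def ray(k,uv,z):
    d=k["R"].T@np.linalg.inv(k["mtx"])@[*uv,1]; c=-k["R"].T@k["t"]; return c+d*(z-c[2])/d[2]
def show(c,k):
  for l in ("red_cap","blue_jar","drawer_handle"):
    for d in trace(c,l)[:2]:
      ys,xs=np.nonzero(d["pixels"]);print(c,l,round(d["p"],2),d["bbox"],xs.mean(),ys.mean(), ray(k,(xs.mean(),ys.mean()),80).round(1))
show("wrist",k)
q=proj(k,unit(p,[[-290.7,50,66],[-290.7,-50,66],[-175,55,85],[-175,-55,85]]));print(q.round(1))
o=im[:,:,::-1].copy()
for a in q: cv2.circle(o,tuple(int(v) for v in a),3,(0,255,0),1)
cv2.imwrite("pics/w2.png",o)
for c in ("scene","side"):
    k=calibration(c);im=grab_frame(c);show(c,k)
print(unit(p,[[-175,55,85],[-175,-55,85]]))
```

```text
7.5 [ 476.5132897  -244.12238893  211.21758205] [-1.79873228e+02 -5.94769182e-02  8.71485070e+01] 91.30465562288508
wrist red_cap 0.75 [366.0, 145.7, 50.8, 54.3] 389.78241650294694 172.54223968565816 [ 545.8 -219.4   80. ]
wrist blue_jar 0.56 [359.9, 23.9, 66.7, 73.2] 390.59442575684767 59.79264776549736 [ 544.9 -115.3   80. ]
wrist drawer_handle 0.76 [265.5, 0.0, 227.4, 233.0] 392.0809010705443 105.09244342155735 [ 546.9 -154.6   80. ]
[[273.6  66. ]
 [278.2 169.2]
 [399.4  55.9]
 [391.2 177.2]]
scene red_cap 0.75 [400.8, 267.4, 30.8, 27.1] 415.38504155124656 280.2728531855956 [ 542.6 -226.2   80. ]
scene blue_jar 0.68 [347.8, 237.7, 34.5, 41.1] 367.0951871657754 259.0181818181818 [ 529.1 -130.9   80. ]
scene drawer_handle 0.9 [316.4, 236.3, 150.4, 117.7] 390.99434248654615 291.71643438664273 [ 491.  -213.3   80. ]
side red_cap 0.58 [369.0, 283.4, 31.3, 36.6] 384.0696629213483 300.48539325842694 [ 542.1 -227.6   80. ]
side blue_jar 0.93 [336.0, 247.3, 30.8, 46.5] 349.9926267281106 268.8267281105991 [ 537.7 -143.5   80. ]
side drawer_handle 0.88 [285.5, 240.5, 168.0, 134.4] 367.76092657342656 306.1604020979021 [ 513.8 -223.6   80. ]
[[ 551.52302656 -113.34281936   85.        ]
 [ 546.10222305 -223.20916948   85.        ]]
```

View pics/w2.png

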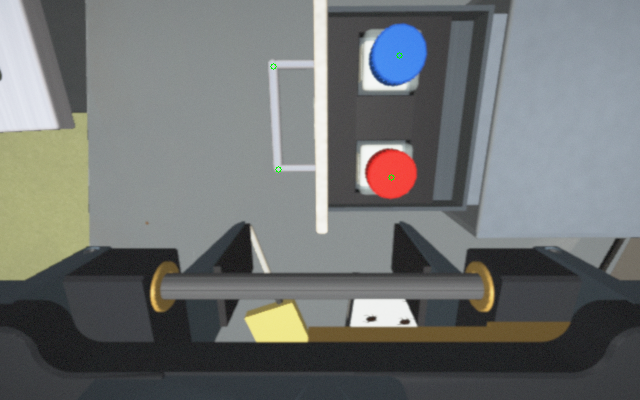

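The wrist view shows the drawer open, blue cap at (398,55) and red cap at (391,172), within a few pixels of the model. I'll refine the red cap position from its silhouettes.

Run:
```python
from h import *
a=np.linspace(0,2*np.pi,72); C=np.r_[np.c_[25*np.cos(a),25*np.sin(a),0*a+85],np.c_[25*np.cos(a),25*np.sin(a),0*a+61]]
B={"wrist":[366.0,145.7,50.8,54.3],"scene":[400.8,267.4,30.8,27.1],"side":[369.0,283.4,31.3,36.6]}
def res(x,cs):
    r=[]
    for c in cs:
        q=proj(calibration(c),C+[x[0],x[1],0]);b=B[c]
        r+=[*(q.min(0)-b[:2]),*(q.max(0)-[b[0]+b[2],b[1]+b[3]])]
    return np.array(r)
for cs in (["wrist"],["scene"],["side"],list(B)):
    r=least_squares(res,[546,-223],args=(cs,),diff_step=1e-3);print(cs,r.x.round(1),r.fun.round(1))
delta([546,-222,150],87.2)
```

```text
['wrist'] [ 549.  -221.4] [-1.4  1.4  1.3 -1.3]
['scene'] [ 549.9 -223.4] [-0.1 -1.6  0.1  1.4]
['side'] [ 546.2 -224.4] [-1.4  0.5  1.4 -0.5]
['wrist', 'scene', 'side'] [ 548.8 -222.4] [-1.6  2.3  1.  -0.4 -1.  -1.6 -0.8  1.4 -0.9 -0.9  1.7 -2.2]
shift units [0.0518 0.1354 0.1241] rotvec units [ 0.0002  0.0003 -0.0022]
```

Emit:
send_rows --deltas '[[[0.025, 0.07, 0.01], [0, 0, 0]], [[0.0255, 0.0695, 0.01], [0, 0, 0]], [[0, 0, 0.05], [0, 0, 0]], [[0, 0, 0.054], [0, 0, 0]], [[0, 0, 0], [0, 0, 0]], [[0, 0, 0], [0, 0, 0]], [[0, 0, 0], [0, 0, 0]]]' --grip 0.2

```text
time_s: 8.8
ee_pos: [548.9, -223.3, 151.6]
ee_rot: [179.8, 0.1, 87.1]
force: [-0.5, -0.1, 0.4]
gripper_width: 73.0
gripper_force: 0.0
```

Run:
```python
from h import *
s=state();print(s["time_s"],s["ee_pos"],s["ee_rot"],s["gripper_width"],s["qpos"].round(1))
delta([548,-222.5,77],87.2)
im=np.hstack([grab_frame("wrist")[:,:,::-1][:,120:520]]);cv2.imwrite("pics/w3.png",im)
```

```text
8.8 [ 548.86902153 -223.30766458  151.58043786] [1.79845037e+02 6.33348997e-02 8.71199306e+01] 72.9839759896829 [-23.2  23.   94.   -0.   62.8 -20.4]
shift units [ 0.0017 -0.0022  0.1492] rotvec units [ 0.0054  0.0022 -0.0028]
```

View pics/w3.png

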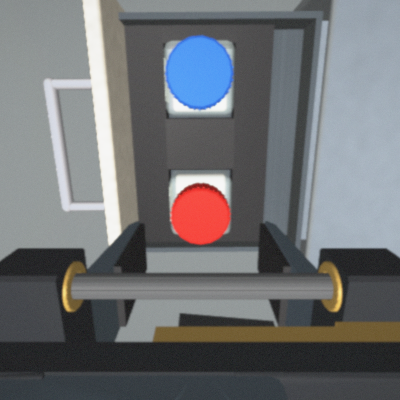

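The cap at (320,213) sits midway between the fingers (255 and 385). A quick refit from this closer view follows.

Run:
```python
from h import *
a=np.linspace(0,2*np.pi,72); C=np.r_[np.c_[25*np.cos(a),25*np.sin(a),0*a+85],np.c_[25*np.cos(a),25*np.sin(a),0*a+61]]
k=calibration("wrist"); im=grab_frame("wrist").astype(int)
m=(im[:,:,0]>120)&(im[:,:,1]<80)&(im[:,:,2]<80); n,lb,st,_=cv2.connectedComponentsWithStats(m.astype(np.uint8))
b=st[1+np.argmax(st[1:,4])][:4].astype(float);print(b)
def res(x):
    q=proj(k,C+[x[0],x[1],0]); return np.r_[q.min(0)-b[:2],q.max(0)-b[:2]-b[2:]+0]
r=least_squares(res,[548,-222],diff_step=1e-3);print(r.x,r.fun)
print(state()["ee_pos"]);delta([*r.x,77],87.2)
```

```text
[292. 184.  59.  61.]
[ 548.22652396 -221.99392462] [-0.8408549  -1.32849087  0.84159671  1.42546156]
[ 548.78421653 -223.28635465  151.64908441]
shift units [ 0.0027 -0.0017  0.1493] rotvec units [ 0.0059  0.0023 -0.0028]
```

Emit:
send_rows --deltas '[[[0.0025, -0.0015, 0.03], [0.005, 0.002, -0.003]], [[0, 0, 0.04], [0, 0, 0]], [[0, 0, 0.04], [0, 0, 0]], [[0, 0, 0.03], [0, 0, 0]], [[0, 0, 0.009], [0, 0, 0]], [[0, 0, 0], [0, 0, 0]], [[0, 0, 0], [0, 0, 0]]]'

```text
time_s: 9.6
ee_pos: [548.0, -221.8, 76.7]
ee_rot: [-180.0, -0.0, 87.2]
force: [-0.1, -0.1, -0.3]
gripper_width: 72.9
gripper_force: 0.0
```

Emit:
send_rows --deltas '[[[0, 0, 0], [0, 0, 0]], [[0, 0, 0], [0, 0, 0]], [[0, 0, 0], [0, 0, 0]], [[0, 0, 0], [0, 0, 0]], [[0, 0, 0], [0, 0, 0]]]' --grip 1.0 --grip_force 40

```text
time_s: 10.1
ee_pos: [547.6, -221.5, 75.9]
ee_rot: [-179.9, -0.0, 87.2]
force: [0.5, -0.1, 2.6]
gripper_width: 49.3
gripper_force: 40.0
```

Run:
```python
from h import *
s=state();print(s)
```

```text
{'time_s': 10.1, 'qpos': array([-2.31437930e+01,  2.72850878e+01,  9.92931570e+01,  5.29732635e-03,
        5.35134369e+01, -2.03703041e+01]), 'qvel': array([-0.06121609, -0.19658611,  0.01427064, -0.08537016,  0.05277548,
        0.10379628]), 'effort': array([-1.54836508e-01, -4.41924870e+01, -1.82550323e+01, -1.62893854e-02,
        1.82370711e-01,  7.52989843e-03]), 'ee_pos': array([ 547.6256146 , -221.54448981,   75.85737274]), 'ee_rot': array([-1.79915533e+02, -3.59010985e-02,  8.72233313e+01]), 'force': array([ 0.45968794, -0.12345867,  2.55405787]), 'torque': array([ 0.0394205 , -0.14896546, -0.02326345]), 'gripper_force': 40.00074183102697, 'gripper_width': 49.28947407233485}
```

Emit:
send_rows --deltas '[[[0, 0, 0], [0, 0, -0.1]], [[0, 0, 0], [0, 0, -0.1]], [[0, 0, -0.0002], [0, 0, -0.1]], [[0, 0, -0.0002], [0, 0, -0.1]], [[0, 0, -0.0002], [0, 0, -0.1]], [[0, 0, -0.0002], [0, 0, -0.1]], [[0, 0, 0], [0, 0, 0]]]'

```text
time_s: 10.8
ee_pos: [547.5, -221.6, 76.3]
ee_rot: [-179.9, -0.1, 104.4]
force: [-0.4, 0.3, 2.4]
gripper_width: 49.6
gripper_force: 40.0
```

Run:
```python
from h import *
s=state();print(s["ee_pos"],s["ee_rot"],s["force"],s["torque"],s["gripper_width"])
grab_frame("wrist")
cv2.imwrite("pics/w4.png",grab_frame("wrist")[:,:,::-1])
```

```text
[ 547.5122912  -221.59277336   76.29469378] [-1.79917326e+02 -5.95757510e-02  1.04412970e+02] [-0.43830706  0.27604239  2.43629081] [-0.00230152 -0.11912717  0.10199101] 49.55926491020148
```

View pics/w4.png

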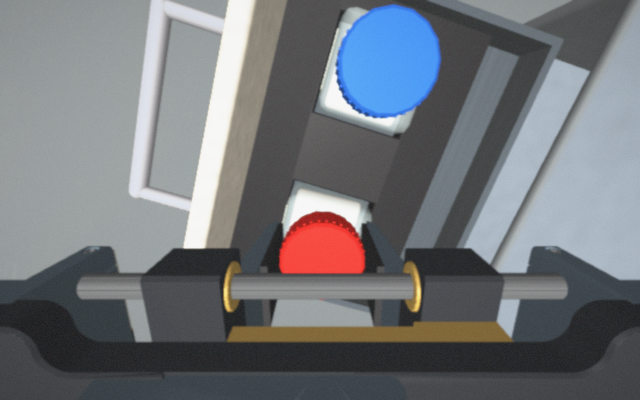

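The view shows the jar square in its nest, the cap at (322,250) held centrally. Continue turning.

Emit:
send_rows --deltas '[[[0, 0, -0.0003], [0, 0, -0.14]], [[0, 0, -0.0003], [0, 0, -0.14]], [[0, 0, -0.0003], [0, 0, -0.14]], [[0, 0, -0.0003], [0, 0, -0.14]], [[0, 0, -0.0003], [0, 0, -0.14]], [[0, 0, -0.0003], [0, 0, -0.14]], [[0, 0, -0.0003], [0, 0, -0.14]], [[0, 0, -0.0003], [0, 0, -0.14]], [[0, 0, 0], [0, 0, -0.14]], [[0, 0, 0], [0, 0, -0.14]]]'

```text
time_s: 11.9
ee_pos: [547.5, -221.7, 77.7]
ee_rot: [-180.0, -0.1, 144.6]
force: [-0.7, 0.1, 5.8]
gripper_width: 49.3
gripper_force: 40.0
```

Run:
```python
from h import *
s=state();print(s["ee_pos"],s["ee_rot"],s["force"],s["torque"],s["gripper_width"])
```

```text
[ 547.5175604  -221.6530084    77.69797576] [-1.79974467e+02 -9.37382131e-02  1.44619169e+02] [-0.68537567  0.14455186  5.76809001] [ 0.04720591  0.0422538  -0.03941141] 49.260294014763495
```

Emit:
send_rows --deltas '[[[0, 0, 0], [0, 0, -0.14]], [[0, 0, 0], [0, 0, -0.14]], [[0, 0, 0], [0, 0, -0.14]], [[0, 0, 0], [0, 0, -0.14]], [[0, 0, 0], [0, 0, -0.14]], [[0, 0, 0], [0, 0, -0.14]], [[0, 0, 0], [0, 0, 0]]]'

```text
time_s: 12.6
ee_pos: [547.7, -221.7, 77.7]
ee_rot: [180.0, -0.1, 168.6]
force: [-0.6, -0.3, 5.0]
gripper_width: 49.0
gripper_force: 40.0
```

Run:
```python
from h import *
s=state();print(s["ee_pos"],s["ee_rot"],s["force"],s["torque"],s["gripper_width"],s["qpos"])
```

```text
[ 547.67438916 -221.66796854   77.73864653] [ 1.79990473e+02 -7.21330960e-02  1.68596571e+02] [-0.61365968 -0.29601255  5.02852058] [ 0.0623322  -0.08964708  0.01926877] 48.990773043458745 [-2.31477115e+01  2.71641480e+01  9.91798430e+01 -6.64146789e-03
  5.37285714e+01 -1.01740344e+02]
```

Turned 1.42 rad, with the ring pushing up. Test lift of 4 mm: the weight tells whether the jar comes along (3 N) or only the cap (0.3 N).

Emit:
send_rows --deltas '[[[0, 0, -0.002], [0, 0, 0]], [[0, 0, -0.003], [0, 0, 0]], [[0, 0, -0.003], [0, 0, 0]], [[0, 0, 0], [0, 0, 0]], [[0, 0, 0], [0, 0, 0]]]'

```text
time_s: 13.1
ee_pos: [547.2, -221.4, 80.9]
ee_rot: [180.0, -0.2, 168.6]
force: [0.2, -0.3, -0.2]
gripper_width: 49.1
gripper_force: 40.0
```

Run:
```python
from h import *
for i in range(4):
    s=state();print(s["ee_pos"],s["force"],s["gripper_width"]);grab_frame("scene")
```

```text
[ 547.15275515 -221.41021374   80.89784834] [ 0.17263389 -0.25331667 -0.19005477] 49.093286342175915
[ 547.15304712 -221.39686729   80.88842954] [-0.18972562  0.40208078 -0.32026037] 49.327737158013484
[ 547.152076   -221.39694438   80.91450488] [ 0.19484892 -0.27416945 -0.18920874] 49.2454630450773
[ 547.21437839 -221.42401801   80.95514829] [ 0.40401185 -0.05473165 -0.38858927] 49.42011989969798
```

Only the cap's weight shows. Lift it on 32 mm, straight up.

Emit:
send_rows --deltas '[[[0, 0, -0.008], [0, 0, 0]], [[0, 0, -0.014], [0, 0, 0]], [[0, 0, -0.014], [0, 0, 0]], [[0, 0, -0.014], [0, 0, 0]], [[0, 0, -0.01], [0, 0, 0]], [[0, 0, -0.004], [0, 0, 0]], [[0, 0, 0], [0, 0, 0]], [[0, 0, 0], [0, 0, 0]]]'

```text
time_s: 14.1
ee_pos: [547.2, -221.4, 112.9]
ee_rot: [180.0, -0.2, 168.6]
force: [0.3, -0.1, -0.6]
gripper_width: 49.1
gripper_force: 40.0
```

Run:
```python
from h import *
s=state();print(s["ee_pos"],s["ee_rot"],s["force"],s["gripper_width"])
o=[]
for c,(x,y) in {"scene":(330,200),"side":(300,220)}.items():
    im=grab_frame(c)[:,:,::-1][y:y+150,x:x+150]; o.append(cv2.resize(im,(400,400),interpolation=cv2.INTER_CUBIC))
cv2.imwrite("pics/f.png",np.hstack(o))
for c in ("scene","side"):
    for l in ("red_jar","red_cap"):
        for d in trace(c,l)[:1]: print(c,l,d["p"],d["bbox"])
    print(c,proj(calibration(c),[[547.5,-221.7,78],[547.5,-221.7,98]]))
```

```text
[ 547.16562614 -221.40059222  112.8955912 ] [ 1.79966075e+02 -1.70966830e-01  1.68583378e+02] [ 0.27185769 -0.11641885 -0.58840068] 49.13953279399171
scene red_jar 0.6 [391.3, 278.4, 45.0, 28.4]
scene red_cap 0.69 [401.9, 252.5, 21.3, 27.2]
scene [[414.62897032 278.52201495]
 [415.86903549 269.61006387]]
side red_jar 0.6 [358.8, 297.0, 45.9, 43.5]
side red_cap 0.89 [370.5, 269.2, 17.5, 31.4]
side [[384.20871751 297.49328559]
 [385.47181002 288.24093662]]
```

View pics/f.png

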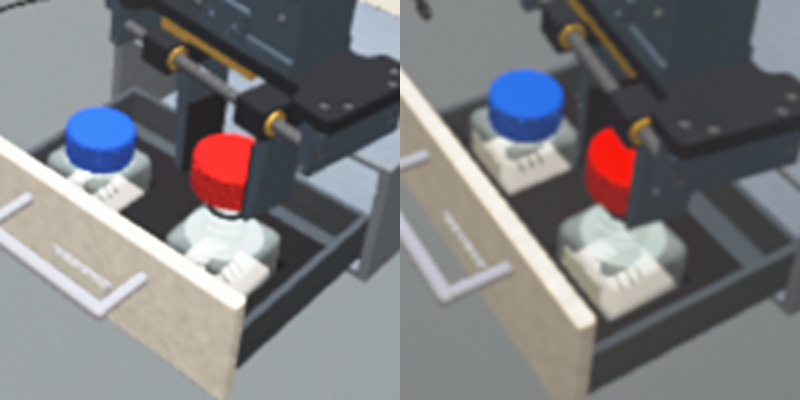

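The picture shows the red cap held level over the open jar, the jar upright in its nest, the blue jar undisturbed and the drawer open.

```bash
python3 -c "
from workcell import *
print(job_done())"
```

```text
the job is handed in; nothing more can be done
None
```

I handed the job in at about 14 s of robot time: the drawer is open to its stop and the red cap is unscrewed. The gripper holds the cap level, about 20 mm above the open jar's mouth. The red-capped jar is still in its foam nest, and the blue one was not touched.

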